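# Hold the warming chest open at 45 degrees

### The job

Take the colour jar off the lid of the white warming chest and stand it upright on the round cork coaster. Then lift the chest's lid, which has a black bar handle, to 45 degrees open (within 5 degrees; the red tick on the arc beside the lid marks it) and keep holding it there, because it falls shut by itself: finish with the lid held by the gripper's fingers, so that a colleague can take a pot out. Leave the ring cutter, the green timer and the pots inside the chest where they are.

Things in the scene. Friction and masses are not known exactly. Their poses are not given: they have to be found in the camera images.
- chest: White fixed warming chest, 220 (x) x 200 (y) x 90 mm plus lid; origin at the centre of its underside, on the table. x points from the front (handle, control plate) to the hinged far side, z up; yaw varies. The lid's flat top is 102 mm above the table. 7 mm outside its +y side a thin steel arc (75 mm radius about the hinge, up to 170 mm above the table) bears a red tick at 45 degrees.
- lid_hinge (a point): Point on the lid's hinge axis, half-way along it: 110 mm from the chest's origin along the chest's +x, 93 mm above the tabletop. The hinge axis is parallel to the chest's y axis.
- lid_handle (a point): Middle of the lid's handle: round black bar 12 mm thick along the chest's y, 118 mm free between two posts, underside 43 mm above the lid's top, so fingers fit down both sides. Lid shut: 195 mm from the hinge axis towards the front, 58 mm above it (151 mm above the table). Moves on a circle about the hinge. Its axes: the chest's, turned about chest +y by the opening angle.
- lid (a joint): Opening angle of the lid in rad: 0 shut, 0.785 = 45 degrees, 1.7 fully open. The lid weighs about 0.45 kg (varies by some 20 percent), turns easily and falls shut when let go below about 75 degrees.
- jar_center (a point): Centre of the colour jar that stands on the lid, behind the handle: round white pot with a white screw cap and a pale label, 51 mm in diameter, 50 mm high; the point is half-way up, 25 mm above its underside; z is its upright axis.
- coaster_top (a point): Centre of the upper face of the round cork coaster, fixed on the table, 120 mm in diameter, 6 mm thick. Between it and the chest lies only low clutter (under 50 mm); behind both, from about x = 0.65 m on, stand rows of fragile-looking chocolate figures 240 mm tall, fixed: carry the jar nearer in or above them.
- cutter: Small steel ring cutter, 46 mm in diameter, 30 mm high, near the coaster; origin at the centre of its underside. To be left alone.
- timer: Green round kitchen timer, 62 mm in diameter, 40 mm high, near the coaster; origin at the centre of its underside. To be left alone.
- pot_a: Pot with a red cap, 70 mm in diameter, 62 mm high, standing inside the chest; origin at its underside. To be left alone.
- pot_b: Pot with a white cap, 50 mm in diameter and 50 mm high, standing inside the chest; origin at its underside. To be left alone.
Things that resemble listed ones, but are neither listed nor needed, are in the scene too. There is more than one size of the part that bears jar_center; the job needs the largest.

How it is judged:
By the outcome, as a careful person would: the job done as asked, in the order asked, and still so for the second after the job is handed in, while the arm keeps its last pose, push and grip.
It also fails if it takes over 58 s, if anything falls off the work surface, if the arm or the gripper's body presses on something with over 40 N, if the wrist force passes 120 N, or if a joint passes its speed limit or range.

### The arm

A 6-joint arm with a two-finger parallel gripper is mounted at the origin on a cart in front of the work surface, level with it; the furniture and walls round the work are solid. World frame = base frame: x ahead of the robot, y to its left, z up, the work surface at z = 0. Lengths are in m, angles in degrees, forces in N, time in s.
With the tool pointing down it reaches from about 0.375 to 0.9 m from the base axis. Payload 3.1 kg.
Tool frame: the origin (TCP) lies at the very end of the fingers, on their centre line; the grasp point (between the pads) lies bot.hold_point_z behind it (bot.hold_point_z is the distance from the TCP to the grasp point, in m); z points along the fingers, y is the line along which they close (so a half turn about z gives the same grasp; the last joint's range is limited). The gripper opens to 87 mm and grips with 3 to 60 N. Pads are 19 mm wide; open, the fingers measure 117 mm over their backs; the gripper's body (75 mm by 190 mm) begins 51 mm behind the grasp point.
Start: joints at [-77.894, 30.224, 82.088, -0, 67.689, -10.227], TCP at [0.238, -0.578, 0.223] pointing down, gripper open.
Joint ranges: [-176.69, 176.69], [-43.24, 126.21], [12.49, 139.97], [-82, 262], [0, 151.66], [-163.58, 163.58]. Speed limits (degrees/s): [159.86, 159.86, 180, 180, 180, 180].

### API

Orientations are given as a 3x3 rotation matrix whose columns are the frame's x, y, z axes.
In Python, from rig import bot gives the robot as it stands.
- The arm moves only by the tool apply_moves, never from a script. Its argument "plan" is one flat list of numbers, 4 for each row, row after row: the shift along the world's x, y, z normalised to -1 to 1, where 1 is 0.05 m, then the turn about the world's z normalised to -1 to 1, where 1 is 10 degrees. A call has 1 to 12 rows; each row shifts and turns the commanded pose from where the row before left it; what a row does not reach is not made up. A row lasts 1/8 s, in which the tool goes at most 62.5 mm and 10.7 degrees, less where a joint would pass 70% of its speed; a pose out of reach is approached as far as the arm can. A call with a number of a shift or a turn outside -1 to 1 is refused whole. A call with a gripper value outside its range is refused whole. "grip" is the closure, from -1 (fully open) to 1 (shut), so that 0 is half open, set as the call begins (left out, the last holds). The fingers move at their own pace and stop on an object; the grip force is fixed at half the most. Time passes only in rows, so rows that do not move let the fingers close. It gives the time, the measured TCP pose, the force, the opening and the grip force at its end, in the units of the state.
- bot.read_state(): the state, without advancing time (a new reading comes with each control period).
- bot.capture(name): name is "scene" or "top" or "wrist"; returns (picture, depth): 480x640x3 uint8, red, green, blue; 480x640 float32, m along the optical axis (not along the pixel's ray), 0 where there is no reading.
- bot.camera_info(name): a dict with "vertical_fov" (degrees; the focal length in pixels is half the picture's height over the tangent of half this angle, whatever the lens; pixels are square), "cx", "cy" (the principal point, pixels), "rvec" (rotation vector, rad) and "tvec" (3), from world to camera coordinates, as OpenCV has them; the wrist camera has in their place "mount" (4x4, takes a point from camera to tool coordinates, whose origin is the TCP and whose axes are the flange's). Camera axes: x right, y down, z forward; pixel columns grow to the right and rows downward; lengths in m; the calibration is good to about 2 mm. A picture is of the moment at which its call begins: read the wrist's pose just before it. camera_info takes no time and is no camera call.
- bot.hand_in(): hands the job in; it is judged then, once.
Trained networks look in the newest picture that a camera, given by its name, has taken for a name from the list of things; names that differ only in an ending like _2 or _b are one class to them, and where a whole thing is asked for, a point or a joint stands for the part that bears it (a point fixed in the world has none). Each returns a list of dicts, best first, with "p" (0 to 1); they miss things now and then, are a little off and sometimes report something else, mostly with a low value. They report only what shows in the picture. A call takes as long as a camera call. They do not tell look-alikes from the thing itself.
- bot.outline_of(camera, target): "mask" (480x640 bool, what is visible of it) and "xy" ([column, row] as shares, 0 to 1, of the picture: columns of its width, rows of its height, amid what is visible of it).
- bot.pinpoint(camera, target): "xy" ([column, row] as shares, 0 to 1, of the picture: columns of its width, rows of its height: a listed point, or the origin of a listed thing).
The state is a dict: "time_s": time; "joint_positions": joint angles; "qvel": joint speeds; "tau": joint torques, N m; "position": TCP position; "tcp_rot": TCP orientation; "force": force on the tool from outside, world axes, zero at the start; "moment": the same for the moment, N m; "opening": opening from 0.0 (shut) to 1.0 (fully open); "grasp_force": force on a finger pad.
Only numpy, scipy, OpenCV 4.12 (cv2) and the standard library are available. Lean on these libraries where they do the work, as an engineer would, in place of code of your own. Each camera call takes 0.05 s, during which the arm holds its last target. There are 200 camera calls.

## Working session

There is one attempt and no reset: what is moved stays moved. The work goes in short steps, Python scripts to look and compute and a tool call to move; the robot and the scene stay as the last step left them, time stands still between calls to the robot, and variables do not carry over. Pictures are saved under pics/ and viewed, at most 10 in all, crops included, and the job is handed in when it is done.

Besides the shell and the picture viewer there is one more tool, called after "Call:" as name(argument=value, ...) on one line, values as JSON. apply_moves: Moves the arm, as the interface text tells. Its arguments: {"type":"object","properties":{"plan":{"type":"array","items":{"type":"number"}},"grip":{"type":"number"}},"required":["plan"]}

```bash
ls; mkdir -p pics; cat > h.py <<'E'
import numpy as np, cv2
from rig import bot
def cam(n):
    i=bot.camera_info(n); f=240/np.tan(np.radians(i['vertical_fov'])/2)
    if 'mount' in i:
        s=bot.read_state(); T=np.eye(4); T[:3,:3]=np.array(s['tcp_rot']).reshape(3,3); T[:3,3]=s['position']; M=T@np.array(i['mount'])
    else:
        R=cv2.Rodrigues(np.array(i['rvec'],float))[0]; M=np.eye(4); M[:3,:3]=R.T; M[:3,3]=-R.T@np.array(i['tvec'],float).ravel()
    return f,i['cx'],i['cy'],M
def ray(c,u,v):
    f,cx,cy,M=c; return M[:3,3],M[:3,:3]@np.array([(u-cx)/f,(v-cy)/f,1])
def atz(c,u,v,z):
    o,d=ray(c,u,v); return o+d*(z-o[2])/d[2]
def cloud(c,D,mask):
    v,u=np.nonzero(mask&(D>0)); f,cx,cy,M=c; d=D[v,u]
    return np.c_[(u-cx)/f*d,(v-cy)/f*d,d]@M[:3,:3].T+M[:3,3]
def save(n,p): cv2.imwrite('pics/'+n,cv2.cvtColor(p,cv2.COLOR_RGB2BGR))
E
python3 - <<'E'
from h import *
print({k:bot.camera_info('top')[k] for k in bot.camera_info('top')}, bot.hold_point_z)
for n in ('top','scene'):
    c=cam(n); P,D=bot.capture(n); save(n+'1.png',P)
    print(n,c[3][:3,3])
    for t,z in (('jar_center',.127),('coaster_top',.006),('lid_handle',.151),('lid_hinge',.093),('chest',0),('cutter',0),('timer',0)):
        for r in bot.pinpoint(n,t)[:4]:
            u,v=r['xy'][0]*640,r['xy'][1]*480
            print(t,round(r['p'],2),(int(u),int(v)),atz(c,u,v,z).round(3))
E
```

```text
pics
{'vertical_fov': 48.21155480159919, 'cx': 326.1637717218946, 'cy': 239.7044817671996, 'rvec': array([ 2.16956486, -2.17289511,  0.05062122]), 'tvec': array([0.03362641, 0.53048475, 1.19205491])} 0.0187
top [4.41862320e-01 6.57420190e-04 1.22812742e+00]
jar_center 0.73 (406, 175) [ 0.655 -0.137  0.127]
jar_center 0.56 (487, 212) [ 0.578 -0.301  0.127]
jar_center 0.54 (406, 247) [ 0.507 -0.135  0.127]
coaster_top 0.85 (198, 265) [0.473 0.326 0.006]
lid_handle 0.7 (494, 273) [ 0.452 -0.306  0.151]
lid_hinge 0.81 (481, 183) [ 0.644 -0.299  0.093]
lid_hinge 0.18 (477, 239) [ 0.524 -0.289  0.093]
chest 0.56 (476, 237) [ 0.536 -0.31   0.   ]
cutter 0.45 (187, 210) [0.6   0.355 0.   ]
timer 0.84 (239, 217) [0.584 0.233 0.   ]
scene [-0.22003388  0.86236131  0.62621872]
jar_center 0.88 (354, 254) [0.385 0.024 0.127]
jar_center 0.69 (371, 192) [ 0.552 -0.27   0.127]
jar_center 0.6 (297, 240) [0.51  0.043 0.127]
coaster_top 0.61 (206, 365) [0.471 0.324 0.006]
lid_handle 0.39 (370, 190) [ 0.521 -0.222  0.151]
lid_hinge 0.75 (345, 198) [ 0.628 -0.273  0.093]
chest 0.58 (385, 238) [ 0.533 -0.308  0.   ]
cutter 0.62 (143, 352) [0.591 0.364 0.   ]
timer 0.92 (206, 320) [0.587 0.222 0.   ]
```

View pics/top1.png

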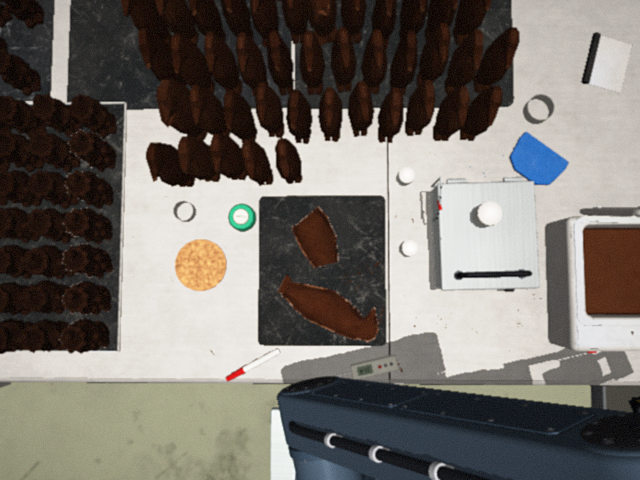

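View pics/scene1.png

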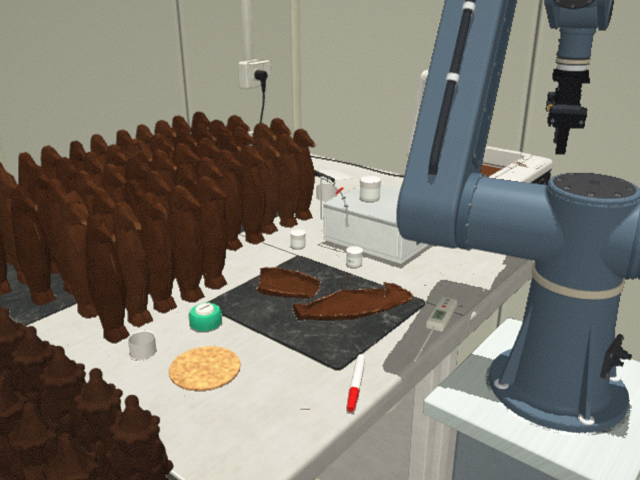

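Jar candidates: (489,213) is on the chest lid behind the handle. (406,175) and (408,248) are small look-alikes on the table. The first one fits because it's on the lid and the largest. The chest is at (488,235) with its handle bar from (457,274) to (531,273), the coaster is at (201,265), the timer at (241,217) and the cutter at (185,211).

```bash
python3 - <<'E'
from h import *
c=cam('top'); P,D=bot.capture('top')
save('crop1.png',cv2.resize(P[150:300,380:560],None,fx=4,fy=4,interpolation=cv2.INTER_CUBIC))
def sel(u0,u1,v0,v1,z0,z1):
    m=np.zeros(D.shape,bool); m[v0:v1,u0:u1]=1; p=cloud(c,D,m); return p[(p[:,2]>z0)&(p[:,2]<z1)]
for nm,b in (('jar',(465,510,190,235,.14,.165)),('sm1',(390,420,160,190,.015,.1)),('sm2',(390,420,235,262,.015,.1)),('cork',(165,235,230,300,.002,.02)),('handle',(445,542,262,285,.138,.17)),('lid',(430,545,175,295,.085,.115)),('timer',(222,260,198,235,.02,.08)),('cutter',(168,202,195,228,.015,.08))):
    p=sel(*b)
    if len(p)<5: print(nm,len(p)); continue
    q=p[:,:2].astype(np.float32); r=cv2.minAreaRect(q)
    e=np.linalg.eigh(np.cov(q.T))[1][:,1]
    print(nm,len(p),'med',np.median(p,0).round(3),'rect',np.round(r[0],3),np.round(r[1],3),round(r[2],1),'axis',np.degrees(np.arctan2(e[1],e[0])).round(1))
m=np.zeros(D.shape,bool); m[100:]=1; p=cloud(c,D,m); p=p[(p[:,2]>.18)&(p[:,1]<.4)&(p[:,0]>.4)]
for y in np.arange(-.5,.4,.1): 
    k=p[abs(p[:,1]-y)<.05]; print(y.round(1), k[:,0].min().round(3) if len(k) else None)
s=bot.read_state(); print(np.array(s['tcp_rot']).reshape(3,3).round(2))
E
```

```text
jar 515 med [ 0.574 -0.298  0.151] rect [ 0.575 -0.299] [0.049 0.049] 57.5 axis 117.1
sm1 228 med [ 0.674 -0.148  0.035] rect [ 0.676 -0.148] [0.036 0.035] 28.5 axis 140.8
sm2 225 med [ 0.513 -0.153  0.035] rect [ 0.512 -0.153] [0.034 0.037] 46.2 axis 111.7
cork 1923 med [0.476 0.321 0.005] rect [0.476 0.325] [0.159 0.161] 0.0 axis 56.7
handle 426 med [ 0.452 -0.308  0.154] rect [ 0.453 -0.311] [0.012 0.142] 1.4 axis 91.5
lid 9573 med [ 0.532 -0.307  0.101] rect [ 0.539 -0.306] [0.236 0.212] 1.8 axis 175.2
timer 559 med [0.583 0.223 0.028] rect [0.584 0.224] [0.06  0.061] 63.4 axis 121.6
cutter 100 med [0.599 0.362 0.024] rect [0.599 0.358] [0.047 0.045] 48.5 axis 62.9
-0.5 0.541
-0.4 None
-0.3 0.738
-0.2 0.736
-0.1 0.737
-0.0 0.738
0.1 0.638
0.2 0.636
0.3 0.647
[[ 0.92  0.38 -0.  ]
 [ 0.38 -0.92 -0.  ]
 [-0.    0.   -1.  ]]
```

View pics/crop1.png

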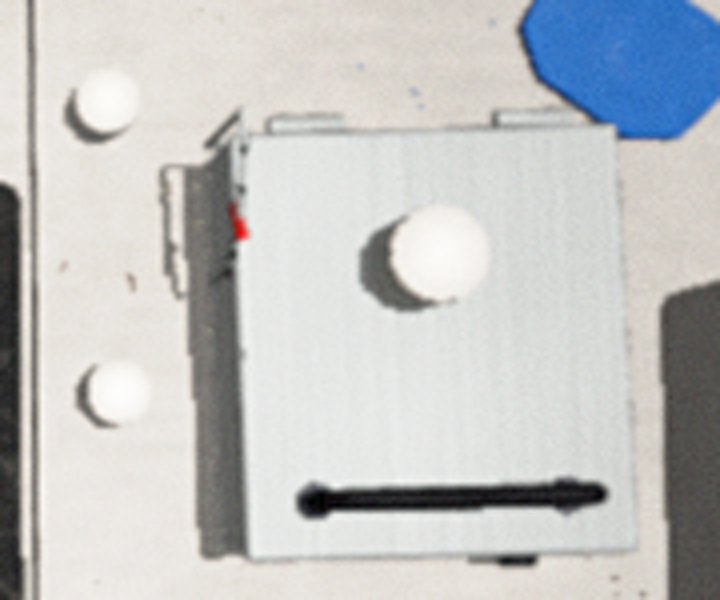

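The crop confirms the jar: 49 mm cap on the lid at (0.575, -0.299), and the small ones on the table are 36 mm. The handle axis gives a chest yaw of about 1.5°.

Call:
apply_moves(plan=[0,0,1,0,0,0,1,0,0.84,0.7,0,0.86,0.84,0.7,0,0.86,0.84,0.7,0,0.86,0.84,0.7,0,0.86,0.84,0.7,0,0.86,0.84,0.7,0,0.86,0.84,0.7,0,0.86,0.84,0.7,0,0.86,0,0,0,0], grip=-1)

```text
time_s: 2.22
position: [0.5761, -0.2949, 0.3223]
tcp_rot: [[-0.026, 1.0, 0.001], [1.0, 0.026, 0.001], [0.001, 0.001, -1.0]]
force: [-0.1, 0.2, 0.2]
opening: 0.998
grasp_force: 0.0
```

```bash
python3 - <<'E'
from h import *
c=cam('wrist'); P,D=bot.capture('wrist'); save('w1.png',P)
p=cloud(c,D,D>0)
for nm,k in (('jar',(p[:,2]>.143)&(p[:,2]<.16)&(p[:,0]>.52)),('handle',(p[:,2]>.14)&(p[:,2]<.17)&(abs(p[:,0]-.452)<.03)&(abs(p[:,1]+.308)<.1))):
    q=p[k]
    if len(q)<9: print(nm,len(q)); continue
    print(nm,len(q),np.median(q,0).round(4),cv2.minAreaRect(q[:,:2].astype(np.float32)))
E
```

```text
jar 7370 [ 0.7588 -0.2569  0.1515] ((0.6724804639816284, -0.27130767703056335), (0.42346522212028503, 0.2536134719848633), 22.315540313720703)
handle 1712 [ 0.4543 -0.2954  0.1553] ((0.45285195112228394, -0.3022216558456421), (0.012359780259430408, 0.12542007863521576), 1.6407716274261475)
```

View pics/w1.png

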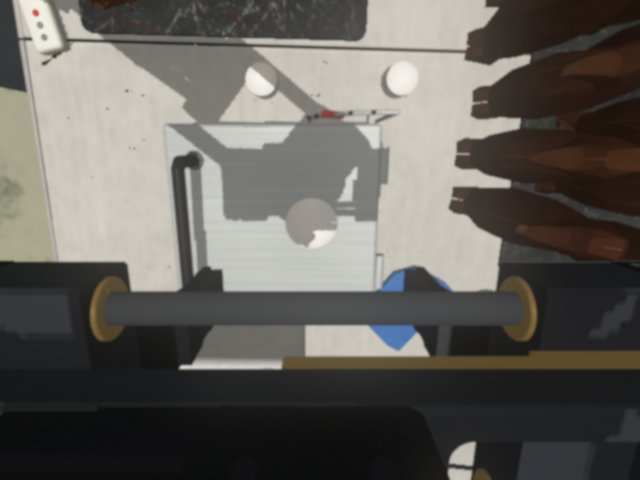

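The wrist view shows the jar at (311,222), between the fingers at columns 200 and 440, and the handle at (185,220). I'll descend now.

Call:
apply_moves(plan=[-0.02,-0.08,-1,0,0,0,-1,0,0,0,-1,0,0,0,-0.6,0,0,0,-0.5,0,0,0,0,0])

```text
time_s: 3.02
position: [0.57, -0.3023, 0.1154]
tcp_rot: [[-0.017, 1.0, -0.005], [1.0, 0.017, 0.003], [0.003, -0.005, -1.0]]
force: [-0.2, -0.4, 0.2]
opening: 1.005
grasp_force: 0.0
```

Call:
apply_moves(plan=[0,0,0,0,0,0,0,0,0,0,0,0,0,0,0,0,0,0,0,0,0,0,0,0], grip=1)

```text
time_s: 3.78
position: [0.573, -0.3021, 0.118]
tcp_rot: [[-0.02, 1.0, 0.001], [1.0, 0.02, -0.0], [-0.0, 0.001, -1.0]]
force: [0.2, 0.4, 2.1]
opening: 0.553
grasp_force: 30.0
```

Call:
apply_moves(plan=[0,0,0.5,0,0,0,1,0,0,0,1,0,-0.4,0,1,0,-0.5,0.5,0,0,-0.5,1,0,0,-0.5,1,0,0,0,1,0,0,0,1,0,0,0,1,0,0,0,1,0,0,0,1,0,0])

```text
time_s: 5.28
position: [0.4769, 0.0744, 0.2923]
tcp_rot: [[-0.02, 1.0, -0.001], [1.0, 0.02, -0.0], [-0.0, -0.001, -1.0]]
force: [1.6, -0.3, -1.6]
opening: 0.552
grasp_force: 30.1
```

Call:
apply_moves(plan=[0,1,0,0,0,1,0,0,0,1,0,0,0,1,0,0,0,0.5,0,0,0,0,0,0,0,0,0,0])

```text
time_s: 6.15
position: [0.4771, 0.2971, 0.2921]
tcp_rot: [[-0.02, 1.0, -0.001], [1.0, 0.02, -0.001], [-0.001, -0.001, -1.0]]
force: [-0.8, 0.2, -0.7]
opening: 0.553
grasp_force: 30.1
```

Call:
apply_moves(plan=[0,0.54,-0.8,0,0,0,-1,0,0,0,-1,0,0,0,-1,0,0,0,-0.8,0,0,0,-0.4,0,0,0,-0.3,0,0,0,0,0,0,0,0,0])

```text
time_s: 7.28
position: [0.4784, 0.3249, 0.0285]
tcp_rot: [[-0.019, 1.0, 0.002], [1.0, 0.019, 0.001], [0.001, 0.002, -1.0]]
force: [-0.2, 0.6, -0.6]
opening: 0.551
grasp_force: 30.1
```

Call:
apply_moves(plan=[0,0,-0.07,0,0,0,-0.05,0,0,0,0,0,0,0,0,0])

```text
time_s: 7.78
position: [0.4779, 0.3252, 0.022]
tcp_rot: [[-0.02, 1.0, 0.001], [1.0, 0.02, 0.0], [0.0, 0.001, -1.0]]
force: [0.2, -0.4, 1.6]
opening: 0.548
grasp_force: 30.0
```

Force is changing from -0.6 to 1.6 N, so this is contact. Next I release, rise straight up and check.

Call:
apply_moves(plan=[0,0,0,0,0,0,0,0,0,0,0,0,0,0,0,0,0,0,0.3,0,0,0,0.6,0,0,0,1,0,0,0,1,0,0,0,1,0,0,0,1,0,0,0,1,0], grip=-1)

```text
time_s: 9.15
position: [0.477, 0.3247, 0.3194]
tcp_rot: [[-0.02, 1.0, 0.001], [1.0, 0.02, 0.001], [0.001, 0.001, -1.0]]
force: [0.6, 0.7, -0.6]
opening: 1.003
grasp_force: 0.0
```

Call:
apply_moves(plan=[0,-1,0,0,0,-1,0,0,0,-1,0,0,0,-1,0,0,0,-1,0,0,0,-1,0,0,0,-1,0,0,0,-1,0,0])

```text
time_s: 10.15
position: [0.477, -0.0765, 0.3177]
tcp_rot: [[-0.02, 1.0, 0.002], [1.0, 0.02, -0.0], [-0.001, 0.001, -1.0]]
force: [-0.0, -1.1, 0.2]
opening: 0.999
grasp_force: 0.0
```

```bash
python3 - <<'E'
from h import *
c=cam('top'); P,D=bot.capture('top'); save('top2.png',P)
def sel(u0,u1,v0,v1,z0,z1):
    m=np.zeros(D.shape,bool); m[v0:v1,u0:u1]=1; p=cloud(c,D,m); return p[(p[:,2]>z0)&(p[:,2]<z1)]
for nm,b in (('jar',(165,235,230,300,.04,.08)),('timer',(222,260,198,235,.02,.08)),('cutter',(168,202,195,228,.015,.08)),('handle',(445,542,262,285,.138,.17))):
    p=sel(*b); r=cv2.minAreaRect(p[:,:2].astype(np.float32)); print(nm,len(p),np.median(p,0).round(3),np.round(r[0],3),np.round(r[1],3),r[2])
E
```

```text
jar 420 [0.477 0.326 0.054] [0.478 0.327] [0.048 0.049] 73.49655151367188
timer 557 [0.583 0.224 0.028] [0.583 0.225] [0.06 0.06] 19.957088470458984
cutter 103 [0.599 0.362 0.024] [0.598 0.358] [0.046 0.047] 18.20970916748047
handle 418 [ 0.452 -0.309  0.154] [ 0.453 -0.312] [0.012 0.141] 1.4003745317459106
```

View pics/top2.png

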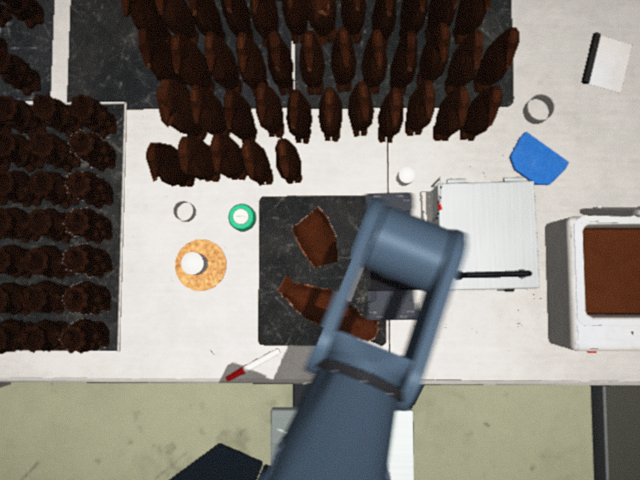

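The jar stands upright in the middle of the coaster at (194,263). The timer and cutter haven't moved. Next is the handle.

Call:
apply_moves(plan=[-0.1,-0.93,0,0,-0.1,-0.93,0,0,-0.1,-0.93,0,0,-0.1,-0.93,0,0,-0.1,-0.93,0,0,0,0,-0.8,0,0,0,-0.6,0,0,0,0,0,0,0,0,0])

```text
time_s: 11.32
position: [0.4532, -0.3079, 0.2481]
tcp_rot: [[-0.02, 1.0, 0.002], [1.0, 0.02, -0.002], [-0.002, 0.002, -1.0]]
force: [-0.2, 0.7, 0.2]
opening: 1.0
grasp_force: 0.0
```

Call:
apply_moves(plan=[0,-0.04,-0.8,0,0,0,-0.8,0,0,0,-0.5,0,0,0,-0.24,0,0,0,0,0,0,0,0,0])

```text
time_s: 12.08
position: [0.4535, -0.3104, 0.131]
tcp_rot: [[-0.02, 1.0, 0.002], [1.0, 0.02, -0.002], [-0.002, 0.002, -1.0]]
force: [0.1, 0.3, -0.3]
opening: 0.999
grasp_force: 0.0
```

Call:
apply_moves(plan=[0,0,0,0,0,0,0,0,0,0,0,0,0,0,0,0,0,0,0,0,0,0,0,0,0,0,0,0,0,0,0,0], grip=1)

```text
time_s: 13.08
position: [0.4525, -0.3096, 0.1295]
tcp_rot: [[-0.02, 1.0, -0.0], [1.0, 0.02, 0.0], [0.0, -0.0, -1.0]]
force: [-0.1, -0.6, -0.5]
opening: 0.172
grasp_force: 0.0
```

Call:
apply_moves(plan=[0,0,0,0,0,0,0,0,0,0,0,0])

```text
time_s: 13.45
position: [0.4528, -0.3096, 0.1295]
tcp_rot: [[-0.02, 1.0, 0.001], [1.0, 0.02, -0.0], [-0.0, 0.001, -1.0]]
force: [2.6, -0.8, -1.6]
opening: 0.118
grasp_force: 30.0
```

Gripped the bar (about 10–12 mm). I'll lift along the arc in 5° rows, pausing after the first three.

Call:
apply_moves(plan=[0.06,0,0.17,0,0.06,0.005,0.166,0,0.146,0.005,0.324,0,0.172,0.005,0.31,0,0,0,0,0])

```text
time_s: 14.08
position: [0.4757, -0.309, 0.1792]
tcp_rot: [[-0.021, 1.0, 0.003], [1.0, 0.021, -0.002], [-0.002, 0.003, -1.0]]
force: [4.0, -1.2, -6.6]
opening: 0.123
grasp_force: 30.3
```

Call:
apply_moves(plan=[0.198,0.005,0.294,0,0.224,0.006,0.276,0,0.248,0.006,0.254,0,0.268,0.006,0.232,0,0.286,0.007,0.21,0,0.306,0.007,0.182,0,0,0,0,0,0,0,0,0,0,0,0,0])

```text
time_s: 15.2
position: [0.5502, -0.307, 0.2465]
tcp_rot: [[-0.02, 1.0, -0.003], [1.0, 0.02, 0.002], [0.002, -0.003, -1.0]]
force: [6.6, -3.0, -15.6]
opening: 0.116
grasp_force: 30.8
```

```bash
python3 - <<'E'
from h import *
s=bot.read_state(); t=np.array(s['position']); print(t,s['force'],s['opening'],s['grasp_force'])
h=np.array([.4525-(-.195)*1,0,.093]); 
g=t+np.array([0,0,.0187]); print('grasp angle',np.degrees(np.arctan2(g[2]-.093,h[0]-g[0]))-16.57)
for n in('top','scene'):
    c=cam(n);P,D=bot.capture(n)
    if n=='scene': save('s2.png',cv2.resize(P[100:300,250:520],None,fx=2.9,fy=2.9))
    r=bot.outline_of(n,'lid')
    print(n,[(round(x['p'],2),int(x['mask'].sum()),np.round(x['xy'],2)) for x in r])
    if r:
        p=cloud(c,D,cv2.erode(r[0]['mask'].astype(np.uint8),np.ones((5,5)))>0); p=p[(p[:,0]>.4)&(p[:,0]<.68)&(abs(p[:,1]+.308)<.11)]
        rng=np.random.default_rng(0);best=(0,)
        for _ in range(300):
            a=p[rng.choice(len(p),3,False)]; m=np.cross(a[1]-a[0],a[2]-a[0]); m/=np.linalg.norm(m)+1e-12
            k=(abs((p-a[0])@m)<.003).sum()
            if k>best[0]: best=(k,m*np.sign(m[2]))
        print(best,len(p),'angle',np.degrees(np.arccos(best[1][2])))
E
```

```text
[ 0.55015652 -0.30697173  0.24645182] [  6.64232192  -2.96065749 -15.5968117 ] 0.11557489697147473 30.759036540985107
grasp angle 43.94395258973462
top [(0.59, 4127, array([0.74, 0.44]))]
(np.int64(2977), array([0.70498076, 0.01780149, 0.70900299])) 3347 angle 44.84614641024647
scene [(0.59, 1185, array([0.57, 0.36]))]
(np.int64(528), array([ 0.70638563, -0.02749492,  0.70729299])) 589 angle 44.9849098275223
```

View pics/s2.png

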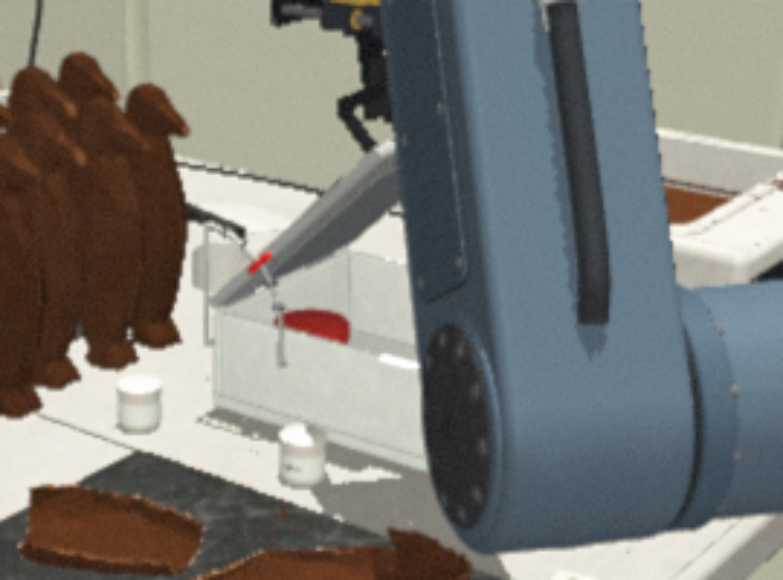

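The lid measures 44.9° with its underside level with the red tick (crop 262,262). The remaining force is radial, about 4 mm of excess command radius, so I'll ease it off.

Call:
apply_moves(plan=[0.02,0,-0.04,0,0.01,0,-0.02,0,0,0,0,0,0,0,0,0,0,0,0,0,0,0,0,0,0,0,0,0,0,0,0,0])

```text
time_s: 16.4
position: [0.5524, -0.307, 0.2475]
tcp_rot: [[-0.02, 1.0, -0.0], [1.0, 0.02, -0.0], [-0.0, -0.0, -1.0]]
force: [0.2, -1.7, -7.2]
opening: 0.111
grasp_force: 30.2
```

```bash
python3 - <<'E'
from h import *
c=cam('top');P,D=bot.capture('top'); r=bot.outline_of('top','lid')
p=cloud(c,D,cv2.erode(r[0]['mask'].astype(np.uint8),np.ones((5,5)))>0); p=p[(p[:,0]>.4)&(p[:,0]<.68)&(abs(p[:,1]+.308)<.11)]
for _ in range(3):
    m=np.linalg.svd(p-np.median(p,0),full_matrices=False)[2][2]; d=abs((p-np.median(p,0))@m); p=p[d<max(.004,np.percentile(d,80))]
print('angle',np.degrees(np.arccos(abs(m[2]))))
m=np.zeros(D.shape,bool); m[230:300,165:235]=1; q=cloud(c,D,m); q=q[q[:,2]>.04]; print('jar',len(q),np.median(q,0).round(3))
E
```

```text
angle 45.85455501693031
jar 420 [0.477 0.326 0.054]
```

The lid is steady at about 45–46°, gripped with 30 N and a low wrist force, and the jar is in place. I'm handing in.

```bash
python3 -c "
from rig import bot
print(bot.hand_in())"
```

```text
the job is handed in; nothing more can be done
None
```

The jar is upright in the middle of the coaster, the gripper is holding the lid at about 45–46° open, and I handed the job in at about 16.5 s; the cutter and timer measured unmoved, while the pots were never touched but not measured.

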